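Turn a welded box in the vise so that its rim can be ground

ROBOT

A 6-joint arm with a two-finger parallel gripper is mounted at the origin on the work surface. World frame = base frame: x ahead of the robot, y to its left, z up, the work surface at z = 0. Lengths are in m, angles in rad, forces in N, time in s.
With the tool pointing down it reaches from about 0.275 to 0.975 m from the base axis. Payload 8.4 kg.
Tool frame: the origin (TCP) lies on the centre line of the jaws, within the pads' length; the fingertips stand 25 mm ahead of it and the grasp point (between the pads) lies 6 mm ahead of it (r.tips_ahead is the distance from the TCP to the fingertips, in m); z points along the fingers, y is the line along which they close (so a half turn about z gives the same grasp; the last joint's range is limited). The gripper opens to 92 mm and grips with 3 to 60 N. Pads are 20 mm wide; open, the fingers measure 128 mm over their backs; the gripper's body (75 mm by 189 mm) begins 69 mm behind the grasp point.
Start: joints at [1.263, 0.353, 1.633, -0, 1.155, -0.002], TCP at [0.188, 0.596, 0.24] pointing down, gripper open.
Joint ranges: [-2.63, 2.63], [-0.92, 2.1], [0.06, 2.66], [-1.3, 4.44], [0, 2.69], [-3.02, 3.02]. Speed limits (rad/s): [2.22, 2.22, 2.79, 3.14, 3.14, 3.14].

INTERFACE

Orientations are given as [roll, pitch, yaw] about the fixed x, y, z axes, in that order (R = Rz(yaw) Ry(pitch) Rx(roll)).
In Python, from rig import r gives the robot as it stands.
- The arm moves only by the shell command python3 shift.py 'ROWS' [FORCE]. ROWS is rows parted by semicolons, their numbers by spaces, 1 to 20 of them, each of 5 numbers: dx, dy, dz in m, then a turn about the tool's z in rad, then the finger opening in m; each row is the pose to reach, as a shift and turn from the pose commanded when the command began, along the tool's axes at that moment; what a row does not reach only later rows make up. A row lasts 1/12 s, in which the tool goes at most 0.0417 m and 0.125 rad, less where a joint would pass 70% of its speed; a pose out of reach is approached as far as the arm can. The fingers move at their own pace and stop on an object; FORCE is the grip in N (left out, the last holds). Time passes only in rows, so rows that do not move let the fingers close. It prints the time, the measured TCP pose, the force, the opening and the grip force at its end.
- r.get_obs(): the state, without advancing time (a new reading comes with each control period).
- r.capture(name): name is "scene" or "side" or "wrist"; returns a dict with "frame" (480x640x3 uint8, red, green, blue), "intrinsics" (3x3 intrinsics, pixels), "distortion" ([k1, k2, p1, p2, k3] as OpenCV has them; the pictures are not rectified), "view" (4x4, takes a point from world to camera coordinates); the wrist camera has in their place "mount" (4x4, takes a point from camera to tool coordinates, whose origin is the TCP and whose axes are the flange's). Camera axes: x right, y down, z forward; pixel columns grow to the right and rows downward; lengths in m; the calibration is good to about 2 mm. A picture is of the moment at which its call begins: read the wrist's pose just before it. There is no depth.
- r.job_done(): hands the job in; it is judged then, once.
The state is a dict: "time": time; "qpos": joint angles; "qd": joint speeds; "tau": joint torques, N m; "ee_pos": TCP position; "ee_rot": TCP orientation; "wrist_force": force on the tool from outside, world axes, zero at the start; "wrist_torque": the same for the moment, N m; "grip_width": finger opening in m; "gripper_force": force on a finger pad.
Only numpy, scipy, OpenCV 4.12 (cv2) and the standard library are available. Lean on these libraries where they do the work, as an engineer would, in place of code of your own. Each camera call takes 0.05 s, during which the arm holds its last target. There are 200 camera calls.

TASK

The welded box is clamped in the vise with its open mouth facing the sliding jaw; I want to grind its rim next. Take the tube offcut off the vise's slide and put it in the scrap tray, slide the jaw open, re-clamp the box with its mouth facing straight up - sitting flat on the bed, about centred along the jaws - and slide the jaw closed snugly on it. Leave everything else on the bench where it is.

Things in the scene. Friction and masses are not known exactly. Their poses are not given: they have to be found in the camera images.
- vise: small blue slide-jaw vise, fixed; origin on the bench under it, y = slide direction (towards opening), z up. Foot 90 mm wide (x), y -75..+120 mm, 18 mm high. Bed 40 mm wide (x -20..20), top at z 45, y -62..118. Fixed jaw 40 mm wide, clamping face at y -30, back at y -62, top at z 67. An end stop stands on the bed at y 106..118, top z 65
- jaw (a joint): sliding jaw; value = gap between the clamping faces in m (0 to 0.074, larger is more open). About 4 N friction; stays where left. Clamping face at vise y = -30 mm + gap; jaw plate 16 mm thick, 40 wide, top z 67; the low carriage behind it (top z 55) ends 60 mm behind the clamping face. With the offcut between carriage and end stop it opens to about 42 mm only
- jaw_post (a point): top centre of the sliding jaw's handle, by which it is moved: an upright steel post on the carriage, 14 mm diameter, from z 55 to z 82 mm over the bench, 43 mm behind the sliding jaw's clamping face. Axes as the vise's
- box: welded dark steel box, about 0.3 kg, open on one side: 62 mm (its x) x 36 (its y, mouth on the +y side) x 44 (its z), walls 5 mm; origin at the centre of this outline. At the start it sits on the vise bed, axes along the vise's, mouth to the sliding jaw; its two end plates (62 mm apart) overhang the jaws by about 11 mm each. Mouth up, it is 36 mm high and needs a 44 mm gap
- offcut: a loose bare steel offcut of rectangular tube, about 0.15 kg: 50 mm (x) x 34 mm (y, the open way through) x 24 mm high (z), walls 4 mm; origin under its centre. At the start it lies on the vise's bed between the carriage and the end stop.
- tray: the grey scrap tray, open-topped, fixed, 180 x 130 x 45 mm (x, y, z), walls and floor 4 mm; origin under its centre. It stands to the left or the right of the vise.
- stand: a fixed magnetic stand beside the vise, to be avoided: 50 mm cube base, an upright 12 mm rod to 240 mm, clamp boss (24 mm) at 215 mm, with a thin arm 90 mm along its +x at 215 mm; origin under its centre
- tin: a loose closed tin, upright, 52 mm diameter, 80 mm high; origin under its centre. To be left alone.
- screwdriver: a loose screwdriver lying on the bench, 200 mm long along its x axis, 26 mm thick; origin on the bench under its middle. To be left alone.
- earmuffs: loose ear defenders lying on their side: two cups 80 mm high spanning 160 mm along x, wire headband towards +y to 105 mm; origin on the bench midway between the cups. To be left alone.
- disc: a loose grinding disc lying flat, 110 mm diameter, 12 mm thick; origin under its centre. To be left alone.
- mug: a loose white mug, 80 mm diameter, 90 mm high; origin under its centre. To be left alone.
- batten: a loose wooden batten lying flat, 50 x 160 x 30 mm (x, y, z); origin under its centre. To be left alone.
- wrench: a loose spanner lying on the bench, 170 mm long along its x axis, 8 mm thick; origin on the bench under its middle. To be left alone.

How it is judged:
On the way, in this order (a step that is already met when the one before it is completed fails the run):
1. the offcut is in the scrap tray (x of offcut in the frame of tray between -0.09 and 0.09 m and y of offcut in the frame of tray between -0.065 and 0.065 m and z of offcut in the frame of tray below 0.035 m), for 0.2 s.
2. the jaw is slid open far enough to let the box go in the other way (gap over 47 mm) (value of joint jaw above 0.047 m), for 0.2 s.
3. the box sits mouth up on the bed between the jaws (angle between box's own y axis and vertical below 0.06 rad and z of box in the frame of vise between 0.0595 and 0.0665 m and y of box in the frame of vise between -0.0105 and 0.024 m and x of box in the frame of vise between -0.012 and 0.012 m), for 0.2 s.
At the end, for the whole second after the job is handed in: Box at rest mouth up (0.06 rad), flat on the bed (centre 63 mm up, within 3.5 mm), centred along the jaws within 12 mm, its centre 22 mm from the fixed jaw face (within 2.5 mm), gap 42.5 to 45.5 mm; offcut at rest in the scrap tray; nothing else moved over 30 mm (all of step 1 and all of step 3 and value of joint jaw between 0.0425 and 0.0455 m and y of box in the frame of vise below -0.0055 m and linear speed of each of box, offcut below 0.01 m/s); the robot touches nothing.
It fails at once if a bystander (tin, screwdriver, earmuffs, disc, mug, batten, wrench) is moved by more than 30 mm (distance of any of tin, screwdriver, earmuffs, disc, mug, batten, wrench from where it was at the start of the episode above 0.03 m).
It also fails if it takes over 72 s, if anything falls off the work surface, if the arm or the gripper's body presses on something with over 40 N, if the wrist force passes 120 N, or if a joint passes its speed limit or range.

## Working session

There is one attempt and no reset: what is moved stays moved. The work goes in short steps, Python scripts to look and compute and a shell command to move; the robot and the scene stay as the last step left them, time stands still between calls to the robot, and variables do not carry over. Pictures are saved under pics/ and viewed, at most 10 in all, crops included, and the job is handed in when it is done.

```bash
ls; mkdir -p pics
cat > h.py <<'E'
import numpy as np, cv2
from rig import r
from scipy.spatial.transform import Rotation as R
def T_tool():
    o=r.get_obs(); T=np.eye(4); e=np.array(o["ee_rot"]); T[:3,:3]=e if e.shape==(3,3) else R.from_euler('xyz',e).as_matrix(); T[:3,3]=o["ee_pos"]; return T
def snap(n,f=None):
    T=T_tool(); c=r.capture(n)
    c["view"]=np.array(c["view"]) if "view" in c else np.linalg.inv(T@np.array(c["mount"]))
    if f: cv2.imwrite(f,c["frame"][:,:,::-1])
    return c
def ray(c,uv):
    p=cv2.undistortPoints(np.array([[uv]],float),np.array(c["intrinsics"]),np.array(c["distortion"]))[0,0]
    V=c["view"]; d=V[:3,:3].T@np.array([p[0],p[1],1]); o=-V[:3,:3].T@V[:3,3]; return o,d
def onz(c,uv,z):
    o,d=ray(c,uv); return o+d*(z-o[2])/d[2]
def proj(c,P):
    V=c["view"]; rv=cv2.Rodrigues(V[:3,:3])[0]
    return cv2.projectPoints(np.array(P,float).reshape(-1,3),rv,V[:3,3],np.array(c["intrinsics"]),np.array(c["distortion"]))[0][:,0]
E
python3 - <<'E'
from h import *
for n in("scene","side","wrist"):
    c=snap(n,f"pics/{n}0.png"); V=c["view"]; print(n,(-V[:3,:3].T@V[:3,3]).round(3),V[2,:3].round(2))
o=r.get_obs(); print(o["ee_pos"],o["ee_rot"],o["time"])
E
```

```text
pics
rig.py
shift.py
scene [ 0.844 -0.466  0.842] [-0.29  0.51 -0.81]
side [0.382 0.96  0.809] [ 0.14 -0.79 -0.6 ]
wrist [0.113 0.62  0.384] [ 0.27 -0.09 -0.96]
[0.18806678 0.59569082 0.23904662] [-3.14055235e+00  6.58470004e-06  2.83578891e+00] 0.15
```

View pics/scene0.png

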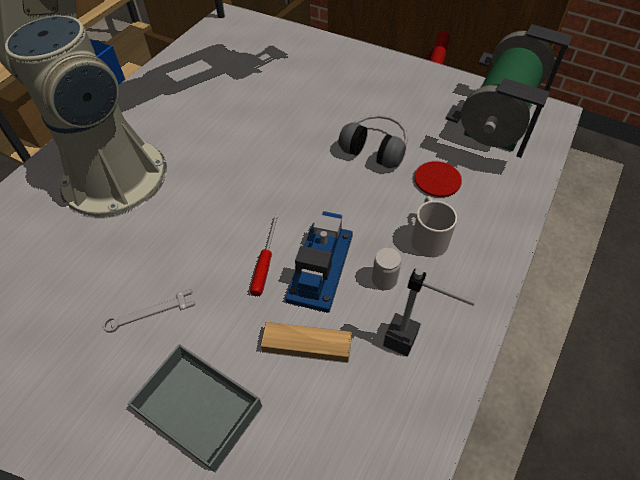

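View pics/side0.png

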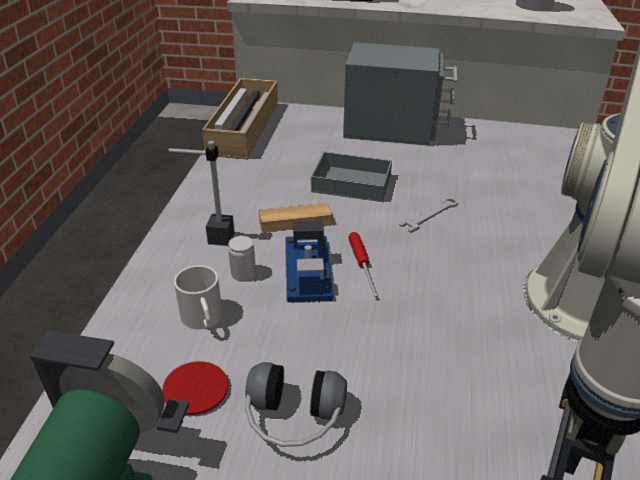

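The scene picture shows the vise at about (320,262), with the box at (314,258), offcut around (328,225) and tray at (195,405). The side picture shows the vise at (309,268) and the tray at (351,177). Next I'll measure the foot, and take an enlarged view of both.

Run:
```python
from h import *
out=[]
for n,(x0,y0) in (("scene",(270,195)),("side",(260,210))):
    c=snap(n); f=c["frame"]; out.append(cv2.resize(f[y0:y0+120,x0:x0+100],(400,480),interpolation=cv2.INTER_CUBIC))
    h=cv2.cvtColor(f,cv2.COLOR_RGB2HSV); m=cv2.inRange(h,(100,120,40),(130,255,255)); m2=np.zeros_like(m); m2[y0:y0+120,x0:x0+100]=m[y0:y0+120,x0:x0+100]
    hull=cv2.convexHull(cv2.findNonZero(m2)); q=cv2.approxPolyDP(hull,3,True)[:,0]
    for p in q: print(n,p,onz(c,p,0.0).round(4)[:2],onz(c,p,.018).round(4)[:2])
    # tray
    s=cv2.inRange(h,(60,20,30),(110,90,140)); b=(0,330,280,140) if n=="scene" else (300,140,100,70)
    m3=np.zeros_like(s); m3[b[1]:b[1]+b[3],b[0]:b[0]+b[2]]=s[b[1]:b[1]+b[3],b[0]:b[0]+b[2]]
    m3=cv2.morphologyEx(m3,cv2.MORPH_OPEN,np.ones((3,3)))
    q=cv2.approxPolyDP(cv2.convexHull(cv2.findNonZero(m3)),5,True)[:,0]
    for p in q: print("tray",n,p,onz(c,p,.045).round(3)[:2],onz(c,p,0).round(3)[:2])
cv2.imwrite("pics/crop.png",np.hstack(out)[:,:,::-1])
```

```text
scene [340 215] [0.5401 0.1494] [0.5466 0.1362]
scene [351 236] [0.5878 0.1088] [0.5933 0.0965]
scene [329 309] [ 0.6295 -0.0697] [ 0.6341 -0.0781]
scene [287 299] [ 0.546  -0.0893] [ 0.5524 -0.0973]
scene [312 224] [0.4975 0.098 ] [0.5049 0.0859]
scene [323 212] [0.5026 0.1393] [0.5099 0.1263]Traceback (most recent call last):
  File "<stdin>", line 12, in <module>
cv2.error: OpenCV(4.12.0) /io/opencv/modules/imgproc/src/convhull.cpp:143: error: (-215:Assertion failed) total >= 0 && (depth == CV_32F || depth == CV_32S) in function 'convexHull'
```

Run:
```python
from h import *
out=[]
for n,(x0,y0) in (("scene",(270,195)),("side",(260,210))):
    c=snap(n); f=c["frame"]; out.append(cv2.resize(f[y0:y0+120,x0:x0+100],(400,480),interpolation=cv2.INTER_CUBIC))
    h=cv2.cvtColor(f,cv2.COLOR_RGB2HSV); m=cv2.inRange(h,(100,120,40),(130,255,255)); m2=np.zeros_like(m); m2[y0:y0+120,x0:x0+100]=m[y0:y0+120,x0:x0+100]
    q=cv2.approxPolyDP(cv2.convexHull(cv2.findNonZero(m2)),2,True)[:,0]
    for p in q: print(n,p,onz(c,p,0.0).round(4)[:2],onz(c,p,.018).round(4)[:2])
    b=(100,335,175,144) if n=="scene" else (305,148,92,58)
    s=(f.max(2)<135).astype(np.uint8); m3=np.zeros_like(s); m3[b[1]:b[1]+b[3],b[0]:b[0]+b[2]]=s[b[1]:b[1]+b[3],b[0]:b[0]+b[2]]
    m3=cv2.morphologyEx(m3,cv2.MORPH_OPEN,np.ones((5,5)))
    q=cv2.approxPolyDP(cv2.convexHull(cv2.findNonZero(m3)),4,True)[:,0]
    for p in q: print("tray",n,p,onz(c,p,.045).round(3)[:2],onz(c,p,0).round(3)[:2])
cv2.imwrite("pics/crop.png",np.hstack(out)[:,:,::-1])
```

```text
scene [340 215] [0.5401 0.1494] [0.5466 0.1362]
scene [351 231] [0.5818 0.1209] [0.5874 0.1083]
scene [329 309] [ 0.6295 -0.0697] [ 0.6341 -0.0781]
scene [285 297] [ 0.5401 -0.0873] [ 0.5467 -0.0954]
scene [312 224] [0.4975 0.098 ] [0.5049 0.0859]
scene [323 212] [0.5026 0.1393] [0.5099 0.1263]
tray scene [274 348] [ 0.592 -0.205] [ 0.578 -0.19 ]
tray scene [261 408] [ 0.629 -0.305] [ 0.617 -0.296]
tray scene [217 470] [ 0.622 -0.419] [ 0.609 -0.417]
tray scene [204 469] [ 0.603 -0.428] [ 0.59  -0.426]
tray scene [127 410] [ 0.436 -0.416] [ 0.413 -0.414]
tray scene [128 401] [ 0.428 -0.404] [ 0.404 -0.4  ]
tray scene [177 345] [ 0.437 -0.283] [ 0.414 -0.272]
side [331 299] [0.5051 0.0855] [0.5023 0.105 ]
side [288 301] [0.5867 0.1064] [0.5821 0.1254]
side [287 237] [ 0.6331 -0.0974] [ 0.6276 -0.0739]
side [325 236] [ 0.5507 -0.1165] [ 0.5469 -0.0926]
tray side [396 175] [ 0.412 -0.335] [ 0.414 -0.411]
tray side [390 201] [ 0.417 -0.216] [ 0.419 -0.286]
tray side [311 191] [ 0.603 -0.225] [ 0.615 -0.294]
tray side [310 177] [ 0.616 -0.286] [ 0.63 -0.36]
tray side [323 152] [ 0.606 -0.416] [ 0.62  -0.497]
tray side [389 160] [ 0.435 -0.406] [ 0.438 -0.486]
```

View pics/crop.png

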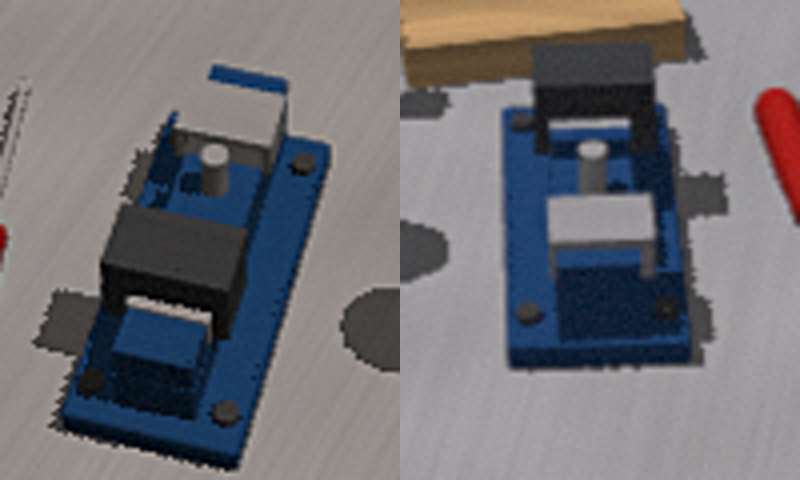

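The crops show the full foot outline in both views. Foot top corners in the scene picture are at about (330,309), (286,296) and (352,231), and the light offcut sits between the post and the end stop. I'll fit the vise pose and locate the tall obstacles.

```bash
cat >> h.py <<'E'
def go(p,yawc):
    "print shift in tool axes to TCP point p with closing line along world angle yawc"
    T=T_tool(); d=T[:3,:3].T@(np.array(p)-T[:3,3]); y=T[:3,1]; a=np.arctan2(y[1],y[0])
    t=-((yawc-a+np.pi/2)%np.pi-np.pi/2)
    print("shift",d.round(4),"turn",round(t,3),"rows",int(np.ceil(max(np.linalg.norm(d)/.0417,abs(t)/.125)))+2)
E
python3 - <<'E'
from h import *
from scipy.optimize import least_squares
F={"scene":[((45,-75,18),(329.6,308.4)),((-45,-75,18),(286.2,295.9)),((45,120,18),(352.1,230.9)),((45,-75,0),(329.2,311.6)),((-45,-75,0),(285.2,301))],
"side":[((45,120,18),(287.2,296.6)),((-45,120,18),(332.2,296.2)),((45,-75,18),(285.4,236.4)),((45,120,0),(287.2,301.4)),((-45,120,0),(332.2,300.4))]}
C={n:snap(n) for n in F}
def pts(v,P): 
    c,s=np.cos(v[2]),np.sin(v[2]); P=np.array(P)/1000; return np.c_[v[0]+c*P[:,0]-s*P[:,1],v[1]+s*P[:,0]+c*P[:,1],P[:,2]]
def res(v): return np.concatenate([(proj(C[n],pts(v,[a for a,_ in F[n]]))-[b for _,b in F[n]]).ravel() for n in F])
s=least_squares(res,[.573,-.018,.247],loss="soft_l1"); print(s.x.round(4),res(s.x).round(1))
c=C["scene"]
for n,uv,z in(("stand",(402,328),.05),("rodtop",(419,275),.215),("armend",(473,303),.215),("tin",(387,257),.08),("mug",(437,215),.09),("box",(314.5,255),.089),("sd",(262,285),.02),("batten",(306,340),.03)): print(n,onz(c,uv,z).round(3))
v=s.x; go([*pts(v,[(0,86,0)])[0][:2],.25],v[2])
E
```

```text
[ 0.572  -0.0129  0.2331] [-0.4 -0.7 -1.9  1.2  0.5 -1.7  0.   0.5 -0.2  0.7 -1.   0.1  0.7 -1.1
 -0.7 -0.1 -0.8  2.2  0.5  1.6]
stand [ 0.775 -0.066  0.05 ]
rodtop [ 0.777 -0.056  0.215]
armend [ 0.866 -0.063  0.215]
tin [0.694 0.042 0.08 ]
mug [0.743 0.174 0.09 ]
box [ 0.574 -0.024  0.089]
sd [ 0.493 -0.095  0.02 ]
batten [ 0.63  -0.159  0.03 ]
shift [-0.5052 -0.3912 -0.0105] turn 1.032 rows 18
```

```bash
G="";  python3 shift.py '-.505 -.391 -.01 1.032 .092; -.505 -.391 -.01 1.032 .092; -.505 -.391 -.01 1.032 .092; -.505 -.391 -.01 1.032 .092; -.505 -.391 -.01 1.032 .092; -.505 -.391 -.01 1.032 .092; -.505 -.391 -.01 1.032 .092; -.505 -.391 -.01 1.032 .092; -.505 -.391 -.01 1.032 .092; -.505 -.391 -.01 1.032 .092; -.505 -.391 -.01 1.032 .092; -.505 -.391 -.01 1.032 .092; -.505 -.391 -.01 1.032 .092; -.505 -.391 -.01 1.032 .092; -.505 -.391 -.01 1.032 .092; -.505 -.391 -.01 1.032 .092; -.505 -.391 -.01 1.032 .092; -.505 -.391 -.01 1.032 .092; -.505 -.391 -.01 1.032 .092; -.505 -.391 -.01 1.032 .092'
python3 - <<'E'
from h import *
c=snap("wrist","pics/w1.png"); v=[.572,-.0129,.2331]
cs,s=np.cos(v[2]),np.sin(v[2])
P=np.array([(0,86,69),(25,69,69),(-25,69,69),(25,103,69),(-25,103,69),(0,49,82),(45,120,18),(-45,120,18),(31,-30,89),(-31,-30,89),(31,6,89),(-31,6,89)])/1000
W=np.c_[v[0]+cs*P[:,0]-s*P[:,1],v[1]+s*P[:,0]+cs*P[:,1],P[:,2]]
print(proj(c,W).round(0).tolist()); print(T_tool().round(3))
E
```

```text
time: 2.07
ee_pos: [0.5511, 0.0724, 0.2495]
ee_rot: [-3.141, -0.0, 1.805]
wrist_force: [-0.9, -0.6, 0.3]
grip_width: 0.0917
gripper_force: 0.0
[[323.0, 222.0], [350.0, 240.0], [296.0, 240.0], [350.0, 204.0], [296.0, 204.0], [323.0, 265.0], [366.0, 179.0], [280.0, 179.0], [355.0, 344.0], [291.0, 344.0], [356.0, 311.0], [290.0, 310.0]]
[[-0.233  0.973 -0.     0.551]
 [ 0.973  0.233  0.     0.072]
 [ 0.    -0.    -1.     0.25 ]
 [ 0.     0.     0.     1.   ]]
```

View pics/w1.png

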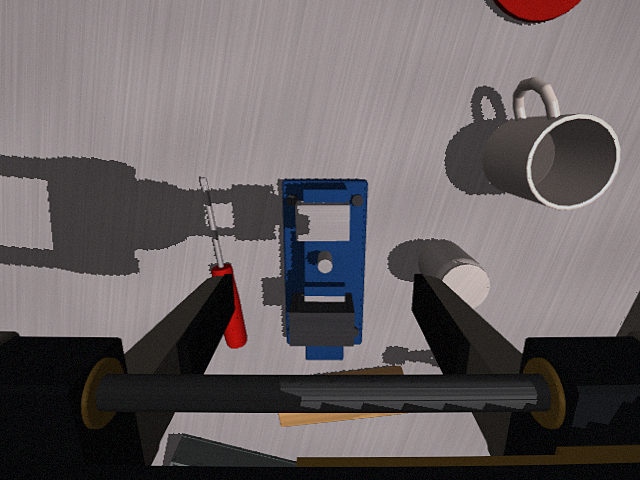

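The wrist view matches the fitted pose within about 1–2 px: offcut corners at (298..350, 204..241), post (324,265), box (288..355, 310..345). I'll grasp the offcut.

```bash
python3 shift.py '0 0 .04 0 .092; 0 0 .08 0 .092; 0 0 .12 0 .092; 0 0 .155 0 .092; 0 0 .18 0 .092; 0 0 .187 0 .092; 0 0 .187 0 .092; 0 0 .187 0 .03; 0 0 .187 0 .03; 0 0 .187 0 .03; 0 0 .187 0 .03; 0 0 .187 0 .03; 0 0 .187 0 .03; 0 0 .187 0 .03; 0 0 .187 0 .03; 0 0 .187 0 .03' 30
python3 shift.py '0 0 -.02 0 .03; 0 0 -.05 0 .03; 0 0 -.09 0 .03; 0 0 -.12 0 .03; 0 0 -.12 0 .03'
python3 - <<'E'
from h import *
go([.525,-.353,.185],.2331); go([.525,-.353,.06],.2331); print(r.get_obs()["qpos"])
E
```

```text
time: 3.45
ee_pos: [0.5522, 0.0711, 0.0631]
ee_rot: [3.141, 0.0, 1.804]
wrist_force: [-1.2, 0.4, 5.9]
grip_width: 0.0498
gripper_force: 30.0
time: 3.87
ee_pos: [0.5553, 0.0715, 0.1884]
ee_rot: [3.133, 0.001, 1.804]
wrist_force: [1.5, -0.2, -1.0]
grip_width: 0.0499
gripper_force: 30.0
shift [-0.406  -0.1275  0.0027] turn -0.0 rows 13
shift [-0.4059 -0.1286  0.1277] turn -0.0 rows 13
[ 1.25380972e-01  3.04064928e-01  1.82958014e+00  3.47875379e-06
  9.99136704e-01 -1.07534650e-01]
```

```bash
python3 shift.py '-.04 -.013 0 0 .03; -.08 -.026 0 0 .03; -.12 -.039 0 0 .03; -.16 -.051 0 0 .03; -.2 -.064 0 0 .03; -.24 -.077 0 0 .03; -.28 -.09 0 0 .03; -.32 -.102 0 0 .03; -.36 -.115 0 0 .03; -.39 -.124 0 0 .03; -.406 -.128 .01 0 .03; -.406 -.128 .04 0 .03; -.406 -.128 .08 0 .03; -.406 -.128 .11 0 .03; -.406 -.128 .13 0 .03; -.406 -.128 .145 0 .03; -.406 -.128 .152 0 .03; -.406 -.128 .152 0 .03; -.406 -.128 .152 0 .03'
python3 shift.py '0 0 0 0 .075; 0 0 0 0 .075; 0 0 0 0 .075; 0 0 0 0 .075; 0 0 0 0 .075; 0 0 -.02 0 .075; 0 0 -.06 0 .075; 0 0 -.1 0 .075; 0 0 -.14 0 .075; 0 0 -.17 0 .075; 0 0 -.17 0 .075'
python3 - <<'E'
from h import *
c=snap("wrist","pics/w2.png")
go([.525,-.353,.2],.2331)
v=[.572,-.0129,.2331]; cs,s=np.cos(v[2]),np.sin(v[2])
go([v[0]-s*.049,v[1]+cs*.049,.19],v[2]); print(T_tool()[:3,3])
E
```

```text
time: 5.45
ee_pos: [0.521, -0.3527, 0.03]
ee_rot: [-3.141, -0.001, 1.804]
wrist_force: [-0.1, 0.1, -1.8]
grip_width: 0.0495
gripper_force: 30.0
time: 6.37
ee_pos: [0.5242, -0.3555, 0.2079]
ee_rot: [3.134, 0.008, 1.804]
wrist_force: [0.6, -0.9, 0.2]
grip_width: 0.0753
gripper_force: 0.0
shift [0.0013 0.0023 0.0047] turn -0.0 rows 3
shift [0.3704 0.1265 0.0133] turn -0.0 rows 12
[ 0.52304377 -0.35472794  0.20465056]
```

View pics/w2.png

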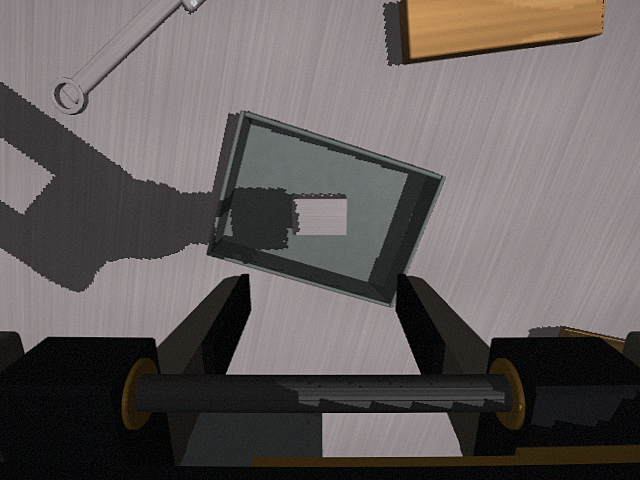

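The offcut lies flat near the tray's middle, at (320,216). Next, the post.

```bash
python3 shift.py '.04 .014 0 0 .05; .08 .027 0 0 .05; .12 .041 0 0 .05; .16 .055 0 0 .05; .2 .068 0 0 .05; .24 .082 0 0 .05; .28 .096 0 0 .05; .32 .11 0 0 .05; .35 .12 .01 0 .05; .368 .126 .013 0 .05; .37 .127 .013 0 .05; .37 .127 .013 0 .05; .37 .127 .013 0 .05'
python3 - <<'E'
from h import *
v=[.572,-.0129,.2331]; cs,s=np.cos(v[2]),np.sin(v[2])
go([v[0]-s*.049+.001,v[1]+cs*.049,.083],v[2]);c=snap("wrist","pics/w3.png")
E
```

```text
time: 7.5
ee_pos: [0.559, 0.0352, 0.1869]
ee_rot: [-3.14, 0.0, 1.804]
wrist_force: [1.0, -1.2, -0.2]
grip_width: 0.0501
gripper_force: 0.0
shift [-0.001   0.0027  0.1039] turn 0.0 rows 5
```

```bash
python3 shift.py '0 .003 .035 0 .05; 0 .003 .07 0 .05; 0 .003 .095 0 .05; 0 .003 .104 0 .05; 0 .003 .104 0 .05; 0 .003 .104 0 .005; 0 .003 .104 0 .005; 0 .003 .104 0 .005; 0 .003 .104 0 .005; 0 .003 .104 0 .005; 0 .003 .104 0 .005; 0 .003 .104 0 .005; 0 .003 .104 0 .005' 15
python3 shift.py '.004 0 0 0 .005; .008 0 0 0 .005; .012 0 0 0 .005; .016 0 0 0 .005; .02 0 0 0 .005; .024 0 0 0 .005; .028 0 0 0 .005; .032 0 0 0 .005; .034 0 0 0 .005; .034 0 0 0 .005; .034 0 0 0 .005'
python3 shift.py '0 0 0 0 .05; 0 0 0 0 .05; 0 0 0 0 .05; 0 0 0 0 .05; 0 0 -.04 0 .05; 0 0 -.08 0 .05; 0 0 -.12 0 .09; 0 0 -.16 0 .09; 0 0 -.16 0 .09; 0 0 -.16 0 .09'
python3 - <<'E'
from h import *
c=snap("wrist","pics/w4.png")
v=[.572,-.0129,.2331]; cs,s=np.cos(v[2]),np.sin(v[2])
f=lambda P:[[v[0]+cs*x-s*y,v[1]+s*x+cs*y,z] for x,y,z in np.array(P)/1000.]
print(proj(c,f([(0,83,82),(31,-30,89),(-31,-30,89),(31,6,89),(-31,6,89),(20,40,67),(-20,40,67)])).round().tolist())
go(f([(0,-2,73)])[0],v[2])
E
```

```text
time: 8.63
ee_pos: [0.5613, 0.0364, 0.0842]
ee_rot: [-3.14, 0.0, 1.804]
wrist_force: [-4.8, -2.1, 6.9]
grip_width: 0.0133
gripper_force: 15.0
time: 9.55
ee_pos: [0.5535, 0.0694, 0.0842]
ee_rot: [-3.14, 0.0, 1.804]
wrist_force: [-4.5, -1.6, 7.7]
grip_width: 0.0133
gripper_force: 15.0
time: 10.38
ee_pos: [0.556, 0.0698, 0.2462]
ee_rot: [3.136, 0.001, 1.804]
wrist_force: [-0.2, 0.3, -0.6]
grip_width: 0.075
gripper_force: 0.0
[[317.0, 226.0], [350.0, 342.0], [285.0, 343.0], [351.0, 308.0], [284.0, 309.0], [339.0, 266.0], [297.0, 266.0]]
shift [-0.0863 -0.0024  0.1711] turn -0.0 rows 7
```

View pics/w4.png

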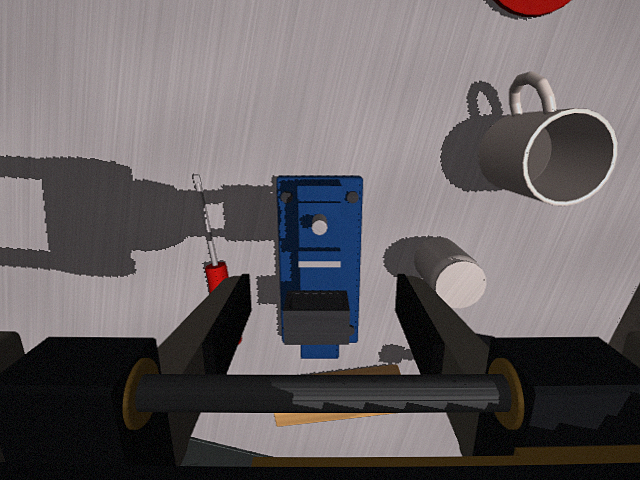

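The jaw is open: its plate edge is at row 267 and the post at (320,226), as predicted for a 70 mm gap. The box stayed at (283..349, 293..344), mouth to the jaw. I'll grip its end plates 10 mm towards the mouth, so that it can hang and swing mouth-up.

```bash
python3 shift.py '-.04 -.002 0 0 .09; -.075 -.004 .01 0 .09; -.086 -.004 .04 0 .09; -.086 -.004 .08 0 .09; -.086 -.004 .12 0 .09; -.086 -.004 .155 0 .09; -.086 -.004 .171 0 .09; -.086 -.004 .171 0 .09; -.086 -.004 .171 0 .04; -.086 -.004 .171 0 .04; -.086 -.004 .171 0 .04; -.086 -.004 .171 0 .04; -.086 -.004 .171 0 .04; -.086 -.004 .171 0 .04; -.086 -.004 .171 0 .04; -.086 -.004 .171 0 .04' 8
python3 shift.py '0 0 -.005 0 .04; 0 0 -.01 0 .04; .003 0 -.017 0 .04; .007 0 -.025 0 .04; .007 0 -.03 0 .04; .007 0 -.03 0 .04; .007 0 -.03 0 .04; .007 0 -.03 0 .04'
python3 - <<'E'
from h import *
a=[snap(n)["frame"] for n in("side","scene")]
x=np.hstack([cv2.resize(a[0][200:300,260:360],(400,400),interpolation=2),cv2.resize(a[1][200:300,270:370],(400,400),interpolation=2)])
cv2.imwrite("pics/s5.png",x[:,:,::-1])
E
```

```text
time: 11.77
ee_pos: [0.5711, -0.0149, 0.0739]
ee_rot: [3.14, 0.0, 1.804]
wrist_force: [-1.1, 0.0, 7.4]
grip_width: 0.0617
gripper_force: 8.0
time: 12.43
ee_pos: [0.5686, -0.0082, 0.1025]
ee_rot: [-3.141, 0.0, 1.804]
wrist_force: [0.2, 0.8, -3.7]
grip_width: 0.0621
gripper_force: 8.0
```

View pics/s5.png

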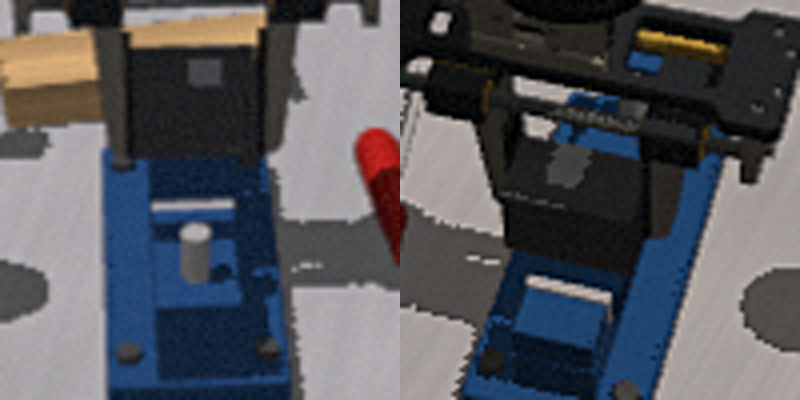

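Run:
```python
from h import *
T=T_tool(); X=T[:3,0]; X[2]=0; Y=T[:3,1]; g=T[:3,3]-[0,0,.006]
out=[]
for n,(x0,y0) in (("side",(260,200)),("scene",(270,200))):
    c=snap(n); im=cv2.resize(c["frame"][y0:y0+100,x0:x0+100],(400,400),interpolation=2)
    for ang,col in((0,(255,0,0)),(90,(0,255,0))):
        a=np.radians(ang); P=[]
        for sx in(-31,31):
            for sy in(-28,8):
                for sz in(-22,22): P.append(g+Y*sx/1e3+X*(sy*np.cos(a)-sz*np.sin(a))/1e3+np.array([0,0,1])*(sy*np.sin(a)+sz*np.cos(a))/1e3)
        q=((proj(c,P)-[x0,y0])*4).astype(int)
        for i in range(8):
            for b in(1,2,4):
                if i&b==0: cv2.line(im,tuple(map(int,q[i])),tuple(map(int,q[i|b])),col,1)
    out.append(im)
cv2.imwrite("pics/s6.png",np.hstack(out)[:,:,::-1])
```

```text
(no output)
```

View pics/s6.png

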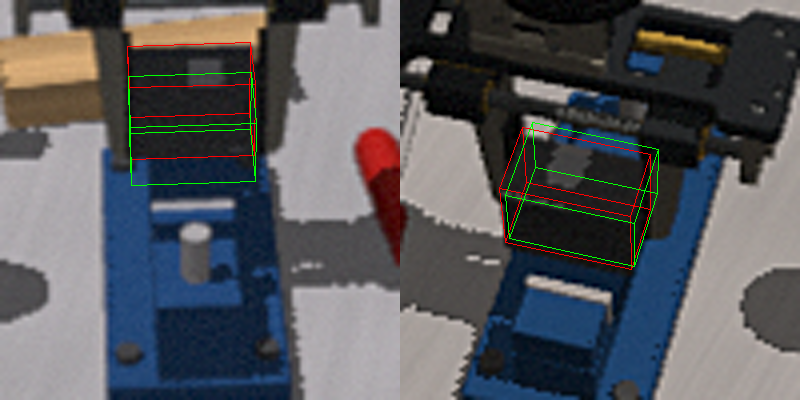

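The overlay shows the box is held but still unrotated: the red, level outline fits. I'll ease the grip so it can swing.

```bash
cat > chk.py <<'E'
from h import *; import sys
# row of the box's top silhouette in the side view, in the column band at the box middle; predicted rows level / mouth-up
T=T_tool(); X=T[:3,0]; g=T[:3,3]-[0,0,.006]; c=snap("side")
m=[proj(c,g+X*a/1e3+[0,0,b/1e3])[0] for a,b in((-28,22),(8,22),(8,-22),(-22,8),(22,8),(22,-28))]
u=int(m[0][0])+8; col=c["frame"][:,u].max(1); r0=int(m[0][1])
print("level top/mouthtop/bot, up far/near/bot",np.round([p[1] for p in m],1)); print(r0-6,col[r0-6:r0+44].tolist())
E
python3 shift.py '0 0 0 0 .04; 0 0 0 0 .04; 0 0 0 0 .04' 5; python3 chk.py; python3 shift.py '0 0 0 0 .04; 0 0 0 0 .04; 0 0 0 0 .04' 4; python3 chk.py
```

```text
time: 12.88
ee_pos: [0.5687, -0.0082, 0.1025]
ee_rot: [-3.141, -0.0, 1.804]
wrist_force: [0.2, 0.1, -3.2]
grip_width: 0.0621
gripper_force: 5.0
level top/mouthtop/bot, up far/near/bot [211.  221.3 239.3 218.5 231.3 245.9]
205 [186, 191, 189, 199, 203, 202, 105, 32, 30, 34, 47, 52, 51, 49, 47, 47, 51, 40, 37, 29, 32, 37, 32, 35, 34, 38, 38, 34, 41, 33, 32, 37, 32, 29, 48, 57, 55, 55, 58, 60, 55, 53, 54, 53, 88, 154, 172, 137, 123, 114]
time: 13.18
ee_pos: [0.5688, -0.0082, 0.1026]
ee_rot: [3.142, 0.0, 1.804]
wrist_force: [-0.0, 0.2, -4.0]
grip_width: 0.0619
gripper_force: 4.0
level top/mouthtop/bot, up far/near/bot [211.  221.3 239.2 218.4 231.2 245.8]
204 [196, 186, 193, 190, 200, 201, 205, 207, 201, 201, 195, 198, 174, 85, 33, 62, 56, 55, 54, 43, 36, 29, 35, 38, 44, 40, 37, 35, 40, 39, 39, 38, 36, 26, 33, 26, 41, 39, 47, 60, 52, 58, 60, 57, 51, 84, 154, 172, 132, 121]
```

```bash
python3 shift.py '0 0 0 0 .04; 0 0 0 0 .04; 0 0 0 0 .04; 0 0 0 0 .04' 4; python3 chk.py
python3 - <<'E'
from h import *
a=[snap(n)["frame"] for n in("side","scene")]
x=np.hstack([cv2.resize(a[0][200:300,260:360],(400,400),interpolation=2),cv2.resize(a[1][200:300,270:370],(400,400),interpolation=2)])
cv2.imwrite("pics/s7.png",cv2.convertScaleAbs(x[:,:,::-1],alpha=1.8))
E
```

```text
time: 13.57
ee_pos: [0.5688, -0.0082, 0.1026]
ee_rot: [3.142, 0.0, 1.804]
wrist_force: [0.2, -0.4, -3.8]
grip_width: 0.0619
gripper_force: 4.0
level top/mouthtop/bot, up far/near/bot [211.  221.3 239.2 218.4 231.2 245.8]
204 [193, 187, 190, 194, 201, 200, 205, 210, 203, 198, 194, 197, 171, 98, 88, 90, 89, 79, 72, 69, 21, 16, 25, 24, 39, 40, 41, 38, 40, 37, 40, 38, 34, 46, 36, 39, 40, 37, 37, 20, 27, 28, 25, 45, 51, 85, 154, 172, 132, 124]
```

View pics/s7.png

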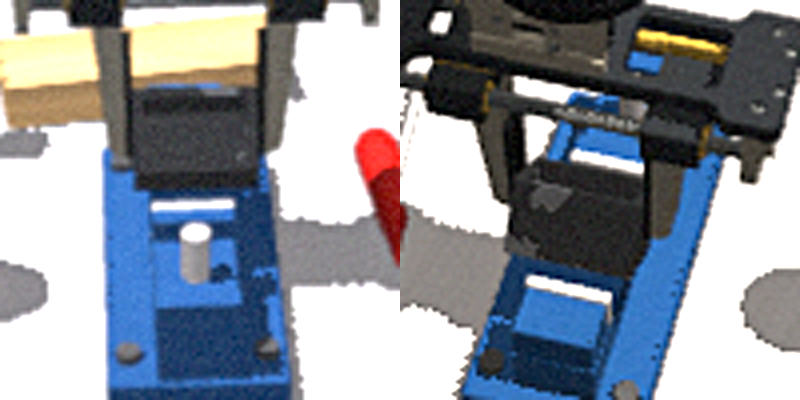

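The box has swung but its final angle is unclear: it spans rows 222–247 in the side view. I'll let it settle while comparing numbers only.

```bash
python3 shift.py '0 0 0 0 .04; 0 0 0 0 .04; 0 0 0 0 .04; 0 0 0 0 .04; 0 0 0 0 .04; 0 0 0 0 .04' 4; python3 chk.py
python3 - <<'E'
from h import *
c=snap("wrist"); cv2.imwrite("pics/w8.png",c["frame"][:,:,::-1]); T=T_tool()
print(proj(c,[T[:3,3]+T[:3,2]*.006, T[:3,3]+T[:3,2]*.025]).round())
g=c["frame"].max(2); print(g[230:400:4,300].tolist()); print(g[230:400:4,340].tolist())
E
```

```text
time: 14.22
ee_pos: [0.5688, -0.0081, 0.1026]
ee_rot: [3.142, 0.0, 1.804]
wrist_force: [-0.1, -0.3, -3.6]
grip_width: 0.062
gripper_force: 4.0
level top/mouthtop/bot, up far/near/bot [211.  221.3 239.2 218.4 231.3 245.8]
204 [195, 183, 190, 189, 199, 202, 206, 213, 203, 197, 195, 199, 172, 97, 90, 91, 88, 79, 73, 61, 31, 20, 25, 23, 40, 42, 39, 38, 35, 38, 39, 39, 42, 37, 38, 38, 42, 31, 34, 24, 23, 25, 29, 48, 55, 82, 152, 169, 137, 124]
[[322. 310.]
 [322. 292.]]
[61, 62, 56, 58, 67, 34, 34, 38, 18, 22, 22, 18, 39, 39, 37, 35, 37, 35, 38, 33, 38, 33, 35, 30, 39, 35, 70, 76, 53, 16, 217, 116, 142, 144, 144, 142, 124, 32, 52, 59, 76, 83, 108]
[62, 63, 63, 61, 63, 40, 34, 39, 23, 15, 13, 20, 36, 31, 32, 37, 33, 37, 42, 41, 38, 36, 29, 36, 39, 38, 37, 41, 24, 16, 214, 121, 141, 141, 140, 136, 122, 42, 55, 64, 73, 85, 106]
```

Run:
```python
from h import *
T=T_tool(); g=T[:3,3]-[0,0,.006]
def cut(n,w,h,s,dy=0):
    c=snap(n); u,v=proj(c,[g])[0].round().astype(int); v+=dy
    return cv2.resize(cv2.convertScaleAbs(c["frame"][v-h//2:v+h//2,u-w//2:u+w//2],alpha=2.6),(w*s,h*s),interpolation=2)
a=cut("wrist",200,82,4); b=cut("side",66,44,6,4); d=cut("scene",66,44,6,4)
x=np.vstack([a[:,:792],np.hstack([b,d])]); print(x.shape); cv2.imwrite("pics/s8.png",x[:600,:,::-1])
```

```text
(592, 792, 3)
```

View pics/s8.png

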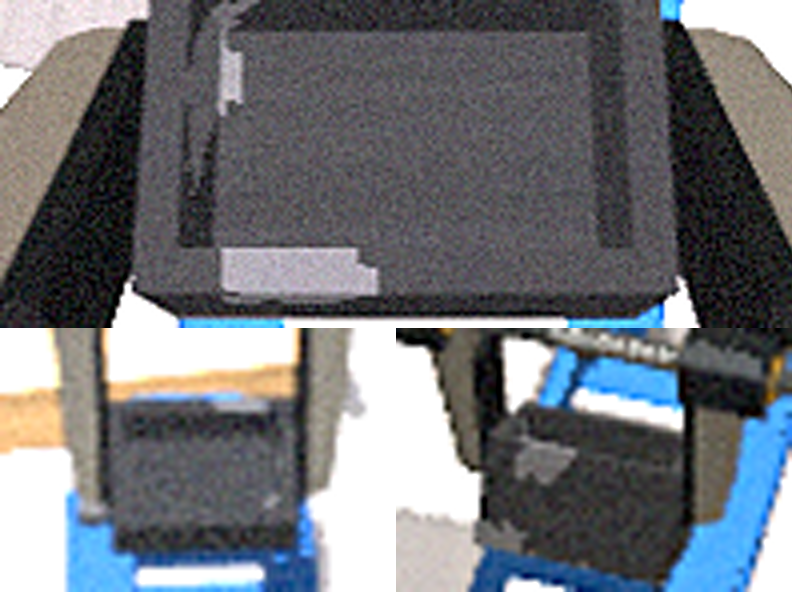

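The picture shows the mouth facing up and toward +y: the rim is visible from the wrist (rows 270–340) and nearly face-on from the side view, so the box is only about 50° round. I'll lower its bottom edge onto the bed and drag towards the fixed jaw to finish the turn.

```bash
python3 shift.py '.006 0 .004 0 .04; .012 0 .008 0 .04; .012 0 .012 0 .04; .012 0 .014 0 .04; .012 0 .016 0 .04; .012 0 .016 0 .04; .012 0 .016 0 .04' 4; python3 chk.py|head -1
python3 shift.py '-.001 0 .001 0 .04; -.003 0 .002 0 .04; -.005 0 .002 0 .04; -.007 0 .003 0 .04; -.009 0 .004 0 .04; -.009 0 .004 0 .04'; python3 chk.py
```

```text
time: 15.05
ee_pos: [0.5664, 0.0039, 0.0866]
ee_rot: [3.141, -0.0, 1.804]
wrist_force: [1.8, 1.0, 0.9]
grip_width: 0.0622
gripper_force: 4.0
level top/mouthtop/bot, up far/near/bot [221.  231.5 249.2 228.4 241.5 255.9]
time: 15.6
ee_pos: [0.5685, -0.0059, 0.0825]
ee_rot: [3.141, 0.001, 1.804]
wrist_force: [2.3, -2.0, 2.3]
grip_width: 0.0619
gripper_force: 4.0
level top/mouthtop/bot, up far/near/bot [219.8 230.2 247.8 227.1 240.1 254.4]
213 [200, 196, 199, 171, 97, 89, 92, 90, 85, 76, 76, 55, 48, 27, 21, 20, 27, 27, 21, 24, 39, 43, 34, 39, 38, 47, 66, 60, 37, 34, 34, 28, 32, 20, 27, 28, 72, 153, 171, 132, 126, 114, 71, 52, 56, 52, 77, 126, 126, 121]
```

```bash
python3 shift.py '-.002 0 .001 0 .04; -.004 0 .001 0 .04; -.006 0 .002 0 .04; -.006 0 .003 0 .04; -.006 0 .004 0 .04; -.006 0 .004 0 .04' 3; python3 chk.py
python3 shift.py '0 0 .001 0 .04; 0 0 .002 0 .04; 0 0 .003 0 .04; 0 0 .004 0 .04; 0 0 .004 0 .04'; python3 chk.py
```

```text
time: 16.15
ee_pos: [0.5686, -0.0111, 0.0779]
ee_rot: [-3.14, -0.001, 1.804]
wrist_force: [-0.5, -0.3, -3.8]
grip_width: 0.0618
gripper_force: 3.0
level top/mouthtop/bot, up far/near/bot [220.2 230.6 248.  227.5 240.4 254.6]
214 [195, 197, 173, 95, 89, 92, 91, 82, 80, 84, 80, 55, 31, 33, 36, 35, 38, 35, 23, 32, 35, 30, 31, 25, 31, 32, 35, 26, 36, 30, 33, 36, 36, 32, 34, 74, 151, 174, 137, 124, 119, 69, 56, 47, 54, 74, 128, 125, 122, 123]
time: 16.62
ee_pos: [0.569, -0.011, 0.0743]
ee_rot: [-3.141, -0.0, 1.804]
wrist_force: [-1.6, -0.8, 0.7]
grip_width: 0.0618
gripper_force: 3.0
level top/mouthtop/bot, up far/near/bot [221.7 232.  249.4 228.9 241.9 256. ]
215 [203, 174, 96, 90, 88, 96, 85, 80, 85, 80, 55, 33, 27, 34, 23, 36, 33, 35, 33, 31, 31, 30, 36, 31, 37, 33, 31, 33, 34, 28, 34, 27, 30, 29, 74, 150, 174, 134, 124, 121, 71, 50, 53, 56, 76, 123, 125, 120, 124, 125]
```

```bash
python3 shift.py '0 0 0 0 .066; 0 0 0 0 .07; 0 0 0 0 .075; 0 0 0 0 .09; 0 0 0 0 .09; 0 0 0 0 .09'
python3 shift.py '0 0 -.03 0 .09; 0 0 -.07 0 .09; .02 0 -.11 0 .09; .06 0 -.15 0 .09; .085 0 -.17 0 .09; .085 0 -.17 0 .09; .085 0 -.17 0 .09'
python3 - <<'E'
from h import *
v=[.5735,-.0126,.2331]; cs,s=np.cos(v[2]),np.sin(v[2])
f=lambda P:[[v[0]+cs*x-s*y,v[1]+s*x+cs*y,z] for x,y,z in np.array(P)/1000.]
c=snap("wrist","pics/w9.png"); g=c["frame"].max(2).astype(int)
uc=int(proj(c,f([(0,0,60)]))[0][0]); print("col",uc)
for y,z in((-62,67),(-30,67),(-30,81),(-25,81),(9,81),(14,81),(40,67),(83,82)): print(y,z,proj(c,f([(0,y,z)]))[0].round(1))
m=np.median(g[:,uc-5:uc+6],1).astype(int); print([(k,m[k]) for k in range(215,380,2)])
hs=cv2.cvtColor(c["frame"],cv2.COLOR_RGB2HSV); 
bl=cv2.inRange(hs,(100,120,20),(130,255,255)); k=cv2.inRange(hs,(0,0,0),(180,110,75))
k[:,:245]=0;k[:,396:]=0;k[:262]=0;k[368:]=0; k=cv2.morphologyEx(k,cv2.MORPH_OPEN,np.ones((5,5)))
n,l,st,ce=cv2.connectedComponentsWithStats(k); print(st[1:].tolist(),ce[1:].round().tolist())
i=1+np.argmax(st[1:,4]); rr,cc=cv2.minAreaRect(cv2.findNonZero((l==i).astype(np.uint8)))[:2]; print(rr,cc)
for row in range(270,372,8): print(row,''.join('#' if k[row,u] else ('b' if bl[row,u] else '.') for u in range(250,400,2)))
E
```

```text
time: 17.17
ee_pos: [0.5696, -0.0111, 0.0746]
ee_rot: [3.141, 0.0, 1.804]
wrist_force: [0.4, 0.4, 0.4]
grip_width: 0.0895
gripper_force: 0.0
time: 17.75
ee_pos: [0.5507, 0.0733, 0.2469]
ee_rot: [3.137, 0.0, 1.806]
wrist_force: [0.7, 0.5, 0.3]
grip_width: 0.0902
gripper_force: 0.0
col 323
-62 67 [323.4 361.1]
-30 67 [323.5 334.1]
-30 81 [323.6 341.8]
-25 81 [323.6 337.3]
9 81 [323.7 305.8]
14 81 [323.8 301. ]
40 67 [323.7 269.9]
83 82 [324.  230.9]
[(215, np.int64(111)), (217, np.int64(115)), (219, np.int64(64)), (221, np.int64(62)), (223, np.int64(59)), (225, np.int64(70)), (227, np.int64(169)), (229, np.int64(165)), (231, np.int64(164)), (233, np.int64(163)), (235, np.int64(164)), (237, np.int64(164)), (239, np.int64(115)), (241, np.int64(103)), (243, np.int64(105)), (245, np.int64(106)), (247, np.int64(107)), (249, np.int64(108)), (251, np.int64(97)), (253, np.int64(34)), (255, np.int64(45)), (257, np.int64(109)), (259, np.int64(108)), (261, np.int64(108)), (263, np.int64(106)), (265, np.int64(114)), (267, np.int64(169)), (269, np.int64(167)), (271, np.int64(138)), (273, np.int64(1
[... 1671 characters left out ...]
##.b#################################bbbb...................
310 ..................bb############################.###bbbb...................
318 ..................b######################...####.###bbbb...................
326 ..................bb################################bbbb...................
334 ..................bb#####################.############bb...................
342 ..................bbbbbbbbbbbbbbbbbbbbbbbbbbbbbbbbbbbbbb...................
350 ............................bbbbbbbbbbbbbbbbbbb.....................#####..
358 ............................bbbbbbbbbbbbbbbbbb.....................######..
366 ...........................................................................
```

Measured in the wrist view: the rim is level, with its far edge at row 338 (y≈-26.5 mm) and near edge at row 298 (y≈+17 mm). That is 44 mm wide at z = 81 mm, so the box is mouth-up and flat, centred at y≈-5 mm and x≈-1 mm. Now I'll close the jaw by its post.

Run:
```python
from h import *
v=[.5735,-.0126,.2331]; cs,s=np.cos(v[2]),np.sin(v[2])
go([v[0]-s*.083,v[1]+cs*.083,.084],v[2])
```

```text
shift [-0.0047  0.003   0.161 ] turn 0.002 rows 6
```

```bash
python3 shift.py '-.004 .003 .03 0 .05; -.004 .003 .07 0 .05; -.004 .003 .11 0 .05; -.004 .003 .14 0 .05; -.004 .003 .157 0 .05; -.004 .003 .161 0 .05; -.004 .003 .161 0 .05; -.004 .003 .161 0 .005; -.004 .003 .161 0 .005; -.004 .003 .161 0 .005; -.004 .003 .161 0 .005; -.004 .003 .161 0 .005; -.004 .003 .161 0 .005; -.004 .003 .161 0 .005' 15
python3 shift.py '-.003 0 0 0 .005; -.006 0 0 0 .005; -.009 0 0 0 .005; -.012 0 0 0 .005; -.015 0 0 0 .005; -.018 0 0 0 .005; -.02 0 0 0 .005; -.022 0 0 0 .005; -.022 0 0 0 .005'
python3 shift.py '-.001 0 0 0 .005; -.002 0 0 0 .005; -.003 0 0 0 .005; -.004 0 0 0 .005; -.005 0 0 0 .005; -.006 0 0 0 .005; -.006 0 0 0 .005'
```

```text
time: 18.97
ee_pos: [0.5537, 0.0684, 0.0842]
ee_rot: [3.141, 0.0, 1.804]
wrist_force: [-1.8, -1.1, 5.8]
grip_width: 0.0134
gripper_force: 15.0
time: 19.72
ee_pos: [0.5587, 0.0473, 0.0842]
ee_rot: [3.141, -0.001, 1.804]
wrist_force: [-2.9, 1.6, 7.0]
grip_width: 0.013
gripper_force: 15.0
time: 20.3
ee_pos: [0.5599, 0.0425, 0.0842]
ee_rot: [3.141, -0.002, 1.803]
wrist_force: [-3.7, 7.7, 7.5]
grip_width: 0.0136
gripper_force: 15.0
```

```bash
python3 shift.py '-.001 0 0 0 .005; -.002 0 0 0 .005; -.002 0 0 0 .005'
python3 shift.py '.002 0 0 0 .05; .002 0 0 0 .05; .002 0 0 0 .05; .002 0 0 0 .05; .002 0 -.04 0 .05; .002 0 -.08 0 .05; .02 0 -.12 0 .05; .03 0 -.16 0 .09; .03 0 -.16 0 .09; .03 0 -.16 0 .09; .03 0 -.16 0 .09'
python3 - <<'E'
from h import *
v=[.5735,-.0126,.2331]; cs,s=np.cos(v[2]),np.sin(v[2])
f=lambda P:[[v[0]+cs*x-s*y,v[1]+s*x+cs*y,z] for x,y,z in np.array(P)/1000.]
c=snap("wrist","pics/w10.png"); g=c["frame"].max(2).astype(int)
q=proj(c,f([(0,-30,81),(0,-25,81),(0,9,81),(0,14,81),(0,14,67),(0,20,67),(0,57,82),(-31,-8,81),(31,-8,81)])).round(1); print(q.tolist()); uc=int(q[0][0])
m=np.median(g[:,uc-5:uc+6],1).astype(int); print([(k,int(m[k])) for k in range(int(q[6][1])-12,int(q[0][1])+8)])
rw=int(q[7][1]); print(rw,[(u,int(np.median(g[rw-3:rw+4,u]))) for u in list(range(int(q[7][0])-6,int(q[7][0])+8))+list(range(int(q[8][0])-8,int(q[8][0])+7))])
E
```

```text
time: 20.55
ee_pos: [0.56, 0.0418, 0.0842]
ee_rot: [-3.141, -0.004, 1.802]
wrist_force: [-4.9, 15.6, 7.4]
grip_width: 0.0135
gripper_force: 15.0
time: 21.47
ee_pos: [0.5534, 0.0682, 0.2432]
ee_rot: [-3.142, 0.0, 1.804]
wrist_force: [-1.4, -0.3, -1.0]
grip_width: 0.0743
gripper_force: 0.0
[[323.2, 338.8], [323.2, 334.3], [323.2, 302.2], [323.2, 297.3], [323.2, 290.9], [323.2, 285.2], [323.2, 253.9], [290.5, 318.5], [355.9, 318.4]]
[(241, 70), (242, 65), (243, 63), (244, 65), (245, 63), (246, 63), (247, 62), (248, 59), (249, 128), (250, 172), (251, 169), (252, 168), (253, 167), (254, 166), (255, 165), (256, 164), (257, 164), (258, 168), (259, 169), (260, 166), (261, 173), (262, 134), (263, 105), (264, 104), (265, 107), (266, 108), (267, 109), (268, 109), (269, 110), (270, 108), (271, 111), (272, 119), (273, 44), (274, 36), (275, 39), (276, 32), (277, 65), (278, 112), (279, 110), (280, 111), (281, 106), (282, 110), (283, 108), (284, 109), (285, 108), (286, 104), (287, 148), (288, 173), (289, 170), (290, 169), (291, 172), (292, 189), (293, 42), (294, 11), (295, 17), (296, 23), (297, 23),
[... 165 characters left out ...]
 (313, 56), (314, 58), (315, 58), (316, 58), (317, 56), (318, 55), (319, 60), (320, 28), (321, 18), (322, 20), (323, 21), (324, 21), (325, 25), (326, 19), (327, 23), (328, 20), (329, 20), (330, 23), (331, 17), (332, 21), (333, 22), (334, 21), (335, 18), (336, 38), (337, 59), (338, 56), (339, 55), (340, 58), (341, 114), (342, 109), (343, 107), (344, 106), (345, 106)]
318 [(284, 64), (285, 82), (286, 108), (287, 85), (288, 56), (289, 54), (290, 56), (291, 56), (292, 49), (293, 32), (294, 23), (295, 35), (296, 54), (297, 57), (347, 29), (348, 52), (349, 59), (350, 54), (351, 55), (352, 60), (353, 98), (354, 109), (355, 106), (356, 109), (357, 107), (358, 107), (359, 107), (360, 106), (361, 95)]
```

The box's far rim is at row 340.7 and its near rim at 299, with the jaw face at 293. All three sit a uniform ~2 px from the prediction, which means a 44 mm gap with the box flush between the faces and about 3 mm off centre. I'll hand in.

```bash
python3 -c "
from rig import r
print(r.job_done())"
```

```text
the job is handed in; nothing more can be done
None
```

I handed the job in at about 21.5 s: the offcut is in the scrap tray, and the box is re-clamped mouth up, flat on the bed, about 3 mm off centre along the jaws, with the jaw snug at a gap of about 44 mm by the wrist camera; the hand-in returned no verdict.

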